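# Find a centrifuge lid's balance point and hold it there for the strut to be set

### The arm

A 6-joint arm with a two-finger parallel gripper is mounted at the origin on the work surface. World frame = base frame: x ahead of the robot, y to its left, z up, the work surface at z = 0. Lengths are in m, angles in degrees, forces in N, time in s.
With the tool pointing down it reaches from about 0.35 to 0.875 m from the base axis. Payload 4.2 kg.
Tool frame: the origin (TCP) lies between the finger pads; the fingertips stand 11 mm ahead of it and the grasp point (between the pads) lies 8 mm behind it; z points along the fingers, y is the direction in which the jaws open and shut (so a half turn about z gives the same grasp; the last joint's range is limited). The gripper opens to 87 mm and grips with 3 to 60 N. Pads are 19 mm wide; open, the fingers measure 117 mm over their backs; the gripper's body (75 mm by 190 mm) begins 51 mm behind the grasp point.
Start: joints at [-59.782, 22.042, 0.453, 0, -68.411, -14.817], TCP at [0.166, -0.603, 0.234] pointing down, gripper open.
Joint ranges: [-179.83, 179.83], [-69.29, 118.12], [-61.27, 80.66], [-181.25, 117.63], [-171.15, -9.14], [-177.46, 177.46]. Speed limits (degrees/s): [159.86, 159.86, 180, 180, 180, 180].

### API

Orientations are given as a 3x3 rotation matrix whose columns are the frame's x, y, z axes.
In Python, from station import sense, capture, get_calibration, finish_job, search_frame, cut_out gives the robot as it stands.
- The arm moves only by the tool arm_command, never from a script. Its argument "rows" is a list of rows, each an object with "fingers": the opening in per cent of the stroke, from 0 (shut) to 100 (fully open); "travel": the shift along the tool's x, y, z in cm, a list of three; "roll": the turn about the tool's z in degrees. A call has 1 to 10 rows; each row is the pose to reach, as a shift and turn from the pose commanded when the call began, along the tool's axes at that moment; what a row does not reach only later rows make up. A row lasts 1/10 s, in which the tool goes at most 50 mm and 8.59 degrees, less where a joint would pass 70% of its speed; a pose out of reach is approached as far as the arm can. A call with a gripper value outside its range is refused whole. The fingers move at their own pace and stop on an object; the grip force is fixed at half the most. Time passes only in rows, so rows that repeat a pose let the fingers close. It gives the time, the measured TCP pose, the force and the opening at its end, in the units of the state.
- sense(): the state, without advancing time (a new reading comes with each control period).
- capture(name): name is "side" or "top" or "wrist"; returns (picture, depth): 480x640x3 uint8, red, green, blue; 480x640 float32, m along the optical axis (not along the pixel's ray), 0 where there is no reading.
- get_calibration(name): a dict with "fov_y" (degrees; the focal length in pixels is half the picture's height over the tangent of half this angle, whatever the lens; pixels are square), "cx", "cy" (the principal point, pixels), "distortion" ([k1, k2, p1, p2, k3] as OpenCV has them; the pictures are not rectified), "origin" and "attitude" of the camera in the world; the wrist camera has in their place "mount" (4x4, takes a point from camera to tool coordinates, whose origin is the TCP and whose axes are the flange's). Camera axes: x right, y down, z forward; pixel columns grow to the right and rows downward; lengths in m; the calibration is good to about 2 mm. A picture is of the moment at which its call begins: read the wrist's pose just before it. get_calibration takes no time and is no camera call.
- finish_job(): hands the job in, once; it reports no verdict.
Trained networks look in the newest picture that a camera, given by its name, has taken for a name from the list of things; names that differ only in an ending like _2 or _b are one class to them, and where a whole thing is asked for, a point or a joint stands for the part that bears it (a point fixed in the world has none). Each returns a list of dicts, best first, with "p" (0 to 1); they miss things now and then, are a little off and sometimes report something else, mostly with a low value. They report only what shows in the picture. A call takes as long as a camera call.
- search_frame(camera, label): "position" ([x, y, z] in m, in world coordinates, good to about 4 mm: the middle of the surface that is visible of it).
- cut_out(camera, label): "mask" (480x640 bool, what is visible of it).
The state is a dict: "time_s": time; "joints": joint angles; "joint_velocities": joint speeds; "effort": joint torques, N m; "tcp_pos": TCP position; "ee_rot": TCP orientation; "wrist_force": force on the tool from outside, world axes, zero at the start; "moment": the same for the moment, N m; "gripper_width": opening from 0.0 (shut) to 1.0 (fully open).
Only numpy, scipy, OpenCV 4.12 (cv2) and the standard library are available. Lean on these libraries where they do the work, as an engineer would, in place of code of your own. Each camera call takes 0.05 s, during which the arm holds its last target. There are 200 camera calls.

### The job

The bench centrifuge is unplugged so that its new lid strut can be set. Take the red release rod from the tool block, push it down the emergency-release hole beside the lid until the lid unlocks, and leave the rod standing in the hole. Then take the lid by its front grip and lift it a little past its balance point, where the strut begins to carry it, without letting it fly open; ease it back to a few degrees below that point and finish still holding it there by the grip, leaving everything else on the bench where it is.

Things in the scene. Friction and masses are not known exactly. Their poses are not given: they have to be found in the camera images.
- release_rod: Steel rod 8 mm in diameter, 75 mm long, with a red round grip above it (18 mm in diameter, 45 mm long, its middle 97.5 mm above the tip); 60 g. Origin: centre of the tip, z up along the rod. Starts upright in one of the tool block's holes (which one varies), 0.5 mm clearance all round, tip 35 mm down the hole and 15 mm above the bench; lift straight up to free it
- tool_block: Fixed wooden block, 75 x 175 x 50 mm high; origin at the centre of its underside. Three upright holes along its y axis (at -55, 0, 55 mm) hold the red release rod and two drivers with fatter blue and yellow handles, tops up to 160 mm above the bench. Each tool has free room along the block's x axis: close the fingers along x
- release_hole (a point): Centre of the mouth of the upright release hole, ringed in yellow, in the flat deck 150 mm above the bench; axes as the centrifuge's. 11.5 mm in diameter, 2 mm bevel at the mouth; the plunger lies 28 mm down. The lid's side (lid top 33 mm above the deck when shut) is 38 mm away to -y; a latch case 26 mm high stands 38 to 64 mm in front (-x)
- release (a joint): Release plunger in the hole (m): 0 up (lid locked), 0.012 fully down (lid unlocked). About 4 N pushes it down, and it stays down. It is home when the rod's tip is 40 mm below the mouth, and stops there
- centrifuge: Fixed cream bench centrifuge, 285 mm deep, 300 mm wide, dark blue sloping control panel in front (below 100 mm high). Origin on the bench; z up, x from front to back. In its frame, mm: front edge x = -125, release hole (-45, 118, 150), middle of the hinge line (85, -15, 168). A black gas strut lies along the lid's -y side
- lid (a joint): Lid angle (rad): 0 shut, grows as the front rises, stop at 1.30. Locked until the release is down. The strut balances it at 0.65 (37 degrees): below, the lid sinks shut by itself (at the grip about 6 N of weight when shut, 1 N at 0.53); above, the strut carries it up and, if let go, fully open
- lid_hinge (a point): Middle of the lid's hinge line, at the back of the lid, 168 mm above the bench; the line runs along the centrifuge's y axis. Axes as the centrifuge's
- grip_centre (a point): Point in the lid's front grip, 20 mm from its outer end: a teal tongue 30 mm wide, 18 mm thick, 50 mm long, sticking out of the middle of the lid's front edge over the machine's front edge, free on all sides. 168 mm high when shut; moves on a 230 mm arc about the hinge line. y along the hinge, -x out of the lid, turning with it. Pinched across its width, it can turn between the pads
- nut_driver: Bystander: nut driver with a blue handle in the tool block, origin at its tip
- hex_driver: Bystander: hex driver with a yellow handle in the tool block, origin at its tip
- meteorite: Bystander: dark stone, 112 mm across and 40 mm high, on a sheet of paper; origin at its underside
- scale_cube: Bystander: white 20 mm scale cube on the paper; origin at its underside
- sample_jar: Bystander: jar 60 mm across, 75 mm high; origin at its underside
- dish: Bystander: white dish 90 mm across, 18 mm high; origin at its underside
- loupe: Bystander: hand lens, 32 mm round and 22 mm high; origin at its underside
- tube_rack: Bystander: orange rack of four capped tubes, 60 x 150 x 66 mm high; origin at its underside

How it is judged (in metres and radians):
On the way, in this order (a step that is already met when the one before it is completed fails the run):
1. the release rod, down the hole, has pressed the release home (horizontal distance between release_rod and release_hole below 0.006 m and value of joint release above 0.01 m), for 0.1 s.
2. the lid, held by its grip, is lifted past its balance point (0.65 rad) by at least 0.03 rad (value of joint lid above 0.68 rad and contact force between the fingers and lid_grip above 0.3 N), for 0.1 s.
At the end, for the whole second after the job is handed in: The lid is held still by the fingers on its grip between 0.43 and 0.625 rad (0.025 to 0.22 rad below its balance point at 0.65); the release is down and the rod stands in the release hole, at least 25 mm deep, untouched by the fingers and clear of the lid (all of step 1 and value of joint lid between 0.43 and 0.625 rad and velocity of joint lid between -0.05 and 0.05 rad/s and contact force between the fingers and lid_grip above 0.3 N and contact force between release_rod and lid below 0.05 N and contact force between the fingers and release_rod below 0.05 N and z of release_rod in the frame of release_hole below -0.025 m); the arm keeps its last pose, push and grip.
It fails at once if the lid flies open (beyond 0.95 rad) (value of joint lid above 0.95 rad).
It fails at once if a bystander is moved by more than 30 mm (distance of any of nut_driver, hex_driver, meteorite, scale_cube, sample_jar, dish, loupe, tube_rack from where it was at the start of the episode above 0.03 m).
It also fails if it takes over 64 s, if anything falls off the work surface, if the arm or the gripper's body presses on something with over 40 N, if the wrist force passes 120 N, or if a joint passes its speed limit or range.

## Working session

There is one attempt and no reset: what is moved stays moved. The work goes in short steps, Python scripts to look and compute and a tool call to move; the robot and the scene stay as the last step left them, time stands still between calls to the robot, and variables do not carry over. Pictures are saved under pics/ and viewed, about 8 in all and at most 12, crops included, and the job is handed in when it is done.

Besides the shell and the picture viewer there is one more tool, called after "Emit:" as name(argument=value, ...), one argument or row to a line, values as JSON. arm_command: Moves the arm, as the interface text tells. Its arguments: {"type":"object","properties":{"rows":{"type":"array","items":{"type":"object","properties":{"fingers":{"type":"number"},"travel":{"type":"array","items":{"type":"number"}},"roll":{"type":"number"}}}}},"required":["rows"]}

```bash
ls; mkdir -p pics; python3 - <<'E'
from station import *
import cv2,numpy as np
s=sense(); print(s['time_s'],s['tcp_pos'],np.round(s['ee_rot'],3).tolist(),s['gripper_width'])
ims=[]
for c in ('side','top'):
    p,d=capture(c); cv2.imwrite(f'pics/{c}0.png',p[:,:,::-1]); np.save(f'pics/{c}d0.npy',d)
    k=get_calibration(c); print(c,{a:np.round(b,4).tolist() for a,b in k.items()})
    for l in ('release_rod','tool_block','centrifuge','lid','grip_centre','release_hole','nut_driver','hex_driver','lid_hinge'):
        r=search_frame(c,l); print(l,[(round(q['p'],2),np.round(q['position'],3).tolist()) for q in r[:2]])
print(get_calibration('wrist'))
E
```

```text
pics
0.0 [ 0.16583085 -0.60198948  0.23246858] [[-0.964, -0.265, -0.001], [-0.265, 0.964, 0.002], [0.0, 0.002, -1.0]] 0.9988398709021116
side {'fov_y': 47.5487, 'cx': 326.8467, 'cy': 253.3117, 'distortion': [0.0037, 0.0, 0.0, 0.0, 0.0], 'origin': [-0.1296, 0.9946, 1.3112], 'attitude': [[-0.8197, -0.3937, 0.4161], [-0.5728, 0.5741, -0.585], [-0.0086, -0.7179, -0.6961]]}
release_rod [(0.39, [0.442, 0.17, 0.109])]
tool_block [(0.91, [0.432, 0.24, 0.052])]
centrifuge []
lid [(0.8, [0.583, -0.234, 0.186])]
grip_centre [(0.85, [0.58, -0.235, 0.182])]
release_hole [(0.67, [0.433, 0.24, 0.052])]
nut_driver [(0.59, [0.446, 0.276, 0.126]), (0.48, [0.577, -0.17, 0.15])]
hex_driver [(0.54, [0.578, -0.168, 0.152]), (0.45, [0.441, 0.221, 0.128])]
lid_hinge [(0.74, [0.769, 0.233, 0.033]), (0.58, [0.574, -0.165, 0.146])]
top {'fov_y': 51.2126, 'cx': 320.7607, 'cy': 240.3804, 'distortion': [-0.035, 0.0, 0.0, 0.0, 0.0], 'origin': [0.4379, -0.0118, 1.5303], 'attitude': [[-0.0205, -0.9949, 0.0992], [-0.9998, 0.0204, -0.0025], [0.0004, -0.0993, -0.9951]]}
release_rod [(0.69, [0.633, 0.438, 0.072]), (0.62
[... 210 characters left out ...]
0.247, 0.183])]
release_hole [(0.62, [0.603, -0.231, 0.177])]
nut_driver [(0.55, [0.448, 0.27, 0.152])]
hex_driver [(0.33, [0.47, 0.487, 0.01])]
lid_hinge [(0.61, [0.604, -0.237, 0.17])]
{'fov_y': 69.51264796778695, 'cx': 314.4723988950093, 'cy': 240.77258282014952, 'distortion': array([0.02281808, 0.        , 0.        , 0.        , 0.        ]), 'mount': array([[-2.12475155e-04, -9.54990517e-01, -2.96636254e-01,
         8.21776060e-02],
       [ 9.99999938e-01, -2.85857192e-04,  2.04006642e-04,
        -4.01952356e-04],
       [-2.79620015e-04, -2.96636193e-01,  9.54990519e-01,
        -1.50655208e-01],
       [ 0.00000000e+00,  0.00000000e+00,  0.00000000e+00,
         1.00000000e+00]])}
```

View pics/top0.png

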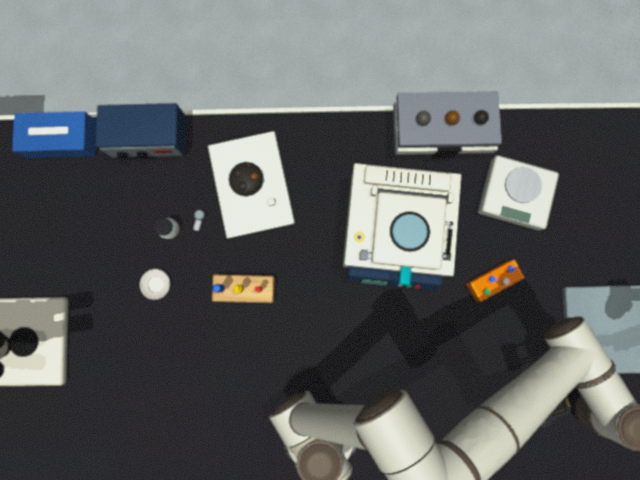

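View pics/side0.png

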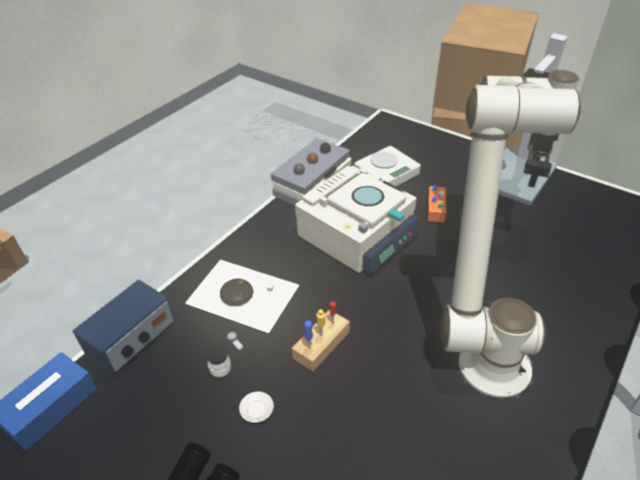

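The top view shows the red rod at about (258,289), the right-hand hole of the block. The yellow ring is at (359,237) and the teal grip at (405,277). The side view agrees. Next I measure these by colour and depth.

```bash
cat > h.py <<'E'
from station import *
import cv2,numpy as np
def cam(c,s=None):
    k=get_calibration(c); f=240/np.tan(np.radians(k['fov_y']/2))
    K=np.array([[f,0,k['cx']],[0,f,k['cy']],[0,0,1]])
    if c=='wrist':
        M=np.array(k['mount']); R=np.array(s['ee_rot']); return K,k['distortion'],R@M[:3,:3],R@M[:3,3]+s['tcp_pos']
    return K,np.array(k['distortion']),np.array(k['attitude']),np.array(k['origin'])
def rays(C,uv):
    n=cv2.undistortPoints(np.float64(uv).reshape(-1,1,2),C[0],C[1])[:,0]
    return np.c_[n,np.ones(len(n))]
def pts(C,uv,z):  # depth -> world
    return (rays(C,uv)*np.reshape(z,(-1,1)))@C[2].T+C[3]
def plane(C,uv,h): # hit plane z=h
    d=rays(C,uv)@C[2].T; return C[3]+d*((h-C[3][2])/d[:,2:])
def proj(C,P):
    R=C[2].T; return cv2.projectPoints(np.float64(P).reshape(-1,1,3),cv2.Rodrigues(R)[0],-R@C[3],C[0],C[1])[0][:,0]
def mask(im,col,roi):
    h=cv2.cvtColor(im,cv2.COLOR_RGB2HSV); r={'yellow':((20,90,90),(34,255,255)),'teal':((82,120,60),(98,255,255)),'red':((0,150,50),(6,255,255)),'wood':((8,60,60),(20,255,255))}[col]
    m=cv2.inRange(h,*r)
    if col=='red': m|=cv2.inRange(h,(174,150,50),(180,255,255))
    o=np.zeros_like(m); u0,u1,v0,v1=roi; o[v0:v1,u0:u1]=m[v0:v1,u0:u1]; return o
E
python3 - <<'E'
from h import *
for c,rois in (('top',dict(yellow=(345,375,225,250),teal=(395,420,260,295),red=(250,270,280,298),wood=(205,280,265,310))),('side',dict(yellow=(335,360,218,236),teal=(380,412,200,225),red=(325,342,298,322),wood=(285,355,310,372)))):
    im=cv2.imread(f'pics/{c}0.png')[:,:,::-1].copy(); d=np.load(f'pics/{c}d0.npy'); C=cam(c)
    for k,roi in rois.items():
        m=mask(im,k,roi)&(255*(d>0)).astype(np.uint8); v,u=np.nonzero(m)
        if len(u)==0: print(c,k,'none'); continue
        P=pts(C,np.c_[u,v],d[v,u]); print(c,k,len(u),'uv',u.mean().round(1),v.mean().round(1),'med',np.median(P,0).round(4),'p5',np.percentile(P,5,axis=0).round(3),'p95',np.percentile(P,95,axis=0).round(3))
        if k=='yellow': print('  ring on z=.15',plane(C,[[u.mean(),v.mean()]],.15).round(4))
        if k=='wood':
            t=P[abs(P[:,2]-.05)<.008,:2]; r=cv2.minAreaRect(np.float32(t*1000)); print('  rect',np.round(r[0],1),np.round(r[1],1),r[2])
        if k=='teal': t=P[:,:2]; r=cv2.minAreaRect(np.float32(t*1000)); print('  rect',np.round(r[0],1),np.round(r[1],1),r[2])
# deck outline: cream, z near .15
im=cv2.imread('pics/top0.png'); d=np.load('pics/topd0.npy'); C=cam('top')
v,u=np.mgrid[150:290,335:470]; v=v.ravel();u=u.ravel(); P=pts(C,np.c_[u,v],d[v,u])
for lo,hi in ((.14,.16),(.175,.195)):
    t=P[(P[:,2]>lo)&(P[:,2]<hi)]; r=cv2.minAreaRect(np.float32(t[:,:2]*1000)); print(lo,len(t),np.round(r[0],1),np.round(r[1],1),r[2],np.median(t[:,2]))
E
```

```text
top yellow 48 uv 358.9 236.6 med [ 0.5833 -0.1213  0.1519] p5 [ 0.572 -0.132  0.147] p95 [ 0.597 -0.108  0.155]
  ring on z=.15 [[ 0.5841 -0.121   0.15  ]]
top teal 217 uv 404.8 276.2 med [ 0.4713 -0.2404  0.1755] p5 [ 0.45  -0.269  0.088] p95 [ 0.493 -0.227  0.181]
  rect [ 471.7 -249.9] [50.8 48.7] 89.5080337524414
top red 23 uv 257.8 288.7 med [0.4452 0.1621 0.134 ] p5 [0.44  0.157 0.129] p95 [0.451 0.168 0.139]
top wood 1473 uv 243.1 287.9 med [0.4522 0.2165 0.0489] p5 [ 0.41   0.134 -0.002] p95 [0.489 0.302 0.056]
  rect [448.  219.7] [177.9  73.6] 88.85172271728516
side yellow none
side teal 54 uv 396.6 213.4 med [ 0.4681 -0.2361  0.1778] p5 [ 0.45  -0.249  0.174] p95 [ 0.487 -0.229  0.182]
  rect [ 467.3 -239.3] [26.5 40.9] 69.69969177246094
side red 25 uv 332.4 304.2 med [0.4423 0.167  0.1346] p5 [0.435 0.156 0.11 ] p95 [0.452 0.173 0.14 ]
side wood 1438 uv 319.3 343.0 med [0.4339 0.2488 0.0478] p5 [0.407 0.141 0.003] p95 [0.481 0.309 0.056]
  rect [446.4 221.8] [178.7  79.7] 87.42166900634766
0.14 3640 [ 632.  -245.8] [302.3 287.7] 83.1196517944336 0.15008274820151568
0.175 5606 [ 607.8 -252.2] [249.2 316.8] 84.73860168457031 0.1828154670086003
```

Emit:
arm_command(
  rows=[
    {"fingers":100,"travel":[-2.5,3,0],"roll":-4},
    {"fingers":100,"travel":[-5,6,0],"roll":-8},
    {"fingers":100,"travel":[-7.5,9,0],"roll":-12},
    {"fingers":100,"travel":[-10,12,0],"roll":-16},
    {"fingers":100,"travel":[-12.5,15,0],"roll":-20},
    {"fingers":100,"travel":[-15,18,0],"roll":-24},
    {"fingers":100,"travel":[-17.5,21,0],"roll":-28},
    {"fingers":100,"travel":[-20,24,0],"roll":-32},
    {"fingers":100,"travel":[-22.5,27,0],"roll":-36},
    {"fingers":100,"travel":[-25,30,0],"roll":-40},
  ],
)

```text
time_s: 2.0
tcp_pos: [0.3277, -0.2455, 0.2339]
ee_rot: [[-0.566, -0.825, 0.001], [-0.825, 0.566, -0.0], [-0.0, -0.001, -1.0]]
wrist_force: [0.6, 0.2, 0.6]
gripper_width: 1.004
```

Emit:
arm_command(
  rows=[
    {"fingers":100,"travel":[-4.5,1.5,0],"roll":-4},
    {"fingers":100,"travel":[-9,3,-0.2],"roll":-8},
    {"fingers":100,"travel":[-13.5,4.5,-0.4],"roll":-12},
    {"fingers":100,"travel":[-18,6,-0.6],"roll":-16},
    {"fingers":100,"travel":[-22.5,7.5,-0.8],"roll":-20},
    {"fingers":100,"travel":[-27,9,-1],"roll":-24},
    {"fingers":100,"travel":[-31.5,10.5,-1],"roll":-28},
    {"fingers":100,"travel":[-36,12,-1],"roll":-32},
    {"fingers":100,"travel":[-40.4,13.4,-1],"roll":-33},
    {"fingers":100,"travel":[-40.4,13.4,-1],"roll":-33},
  ],
)

```text
time_s: 3.0
tcp_pos: [0.4481, 0.1661, 0.2434]
ee_rot: [[-0.023, -1.0, 0.001], [-1.0, 0.023, 0.001], [-0.001, -0.001, -1.0]]
wrist_force: [-0.4, -0.5, -0.8]
gripper_width: 0.997
```

```bash
cat > w.py <<'E'
from h import *
import sys
def shot(name):
    s=sense(); p,d=capture('wrist'); cv2.imwrite(f'pics/{name}.png',p[:,:,::-1]); np.save(f'pics/{name}.npy',d)
    R=np.array(s['ee_rot']); print('t',s['time_s'],'tcp',np.round(s['tcp_pos'],4),'yaw',np.degrees(np.arctan2(R[1,0],R[0,0])).round(2),'w',round(s['gripper_width'],3),'F',np.round(s['wrist_force'],1))
    return s,p,d,cam('wrist',s)
def colour(p,d,C,k,roi=(0,640,0,480)):
    m=mask(p,k,roi)&(255*(d>0)).astype(np.uint8); v,u=np.nonzero(m)
    if len(u)<5: print(k,'none'); return None
    P=pts(C,np.c_[u,v],d[v,u]); print(k,len(u),'uv',u.mean().round(1),v.mean().round(1),'med',np.median(P,0).round(4),'p5',np.percentile(P,5,axis=0).round(4),'p95',np.percentile(P,95,axis=0).round(4)); return u,v,P
E
python3 - <<'E'
from w import *
s,p,d,C=shot('w1')
r=colour(p,d,C,'red')
if r:
    P=r[2]; t=P[P[:,2]>np.percentile(P[:,2],95)-.004]; q=cv2.minEnclosingCircle(np.float32(t[:,:2]*1000)); print('top circle',q,len(t),t[:,2].mean(), t.mean(0))
r=colour(p,d,C,'wood'); P=r[2]; t=P[abs(P[:,2]-.05)<.006,:2]; print(cv2.minAreaRect(np.float32(t*1000)))
E
```

```text
t 3.0 tcp [0.4481 0.1661 0.2434] yaw -91.31 w 0.997 F [-0.4 -0.5 -0.8]
red 542 uv 319.7 232.7 med [0.4437 0.1587 0.1337] p5 [0.4369 0.1547 0.1013] p95 [0.4507 0.1685 0.1351]
top circle ((443.9176330566406, 162.96890258789062), 8.64527702331543) 348 0.1341481106571231 [0.44380576 0.16229088 0.13414811]
wood 11616 uv 340.3 275.8 med [0.4379 0.1722 0.0496] p5 [0.396  0.1319 0.0366] p95 [0.4819 0.2842 0.3309]
((446.0355529785156, 214.2047119140625), (167.03390502929688, 75.16018676757812), 87.44285583496094)
```

View pics/w1.png

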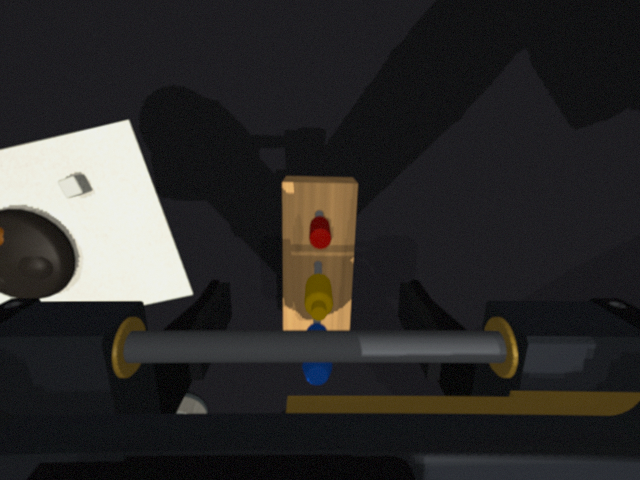

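The wrist view shows the red grip at about (320,238), with the yellow driver behind it at (318,305). The rod is at (0.444, 0.1625) and its top is at 0.134 m, where 0.135 m was expected. I descend and grip.

Emit:
arm_command(
  rows=[
    {"fingers":100,"travel":[0.4,0.4,2],"roll":1},
    {"fingers":100,"travel":[0.4,0.4,5],"roll":1},
    {"fingers":100,"travel":[0.4,0.4,8],"roll":1},
    {"fingers":100,"travel":[0.4,0.4,11],"roll":1},
    {"fingers":100,"travel":[0.4,0.4,13],"roll":1},
    {"fingers":60,"travel":[0.4,0.4,13.3],"roll":1},
    {"fingers":0,"travel":[0.4,0.4,13.3],"roll":1},
    {"fingers":0,"travel":[0.4,0.4,13.3],"roll":1},
    {"fingers":0,"travel":[0.4,0.4,13.3],"roll":1},
    {"fingers":0,"travel":[0.4,0.4,13.3],"roll":1},
  ],
)

```text
time_s: 4.05
tcp_pos: [0.4428, 0.1581, 0.1115]
ee_rot: [[-0.045, -0.999, 0.002], [-0.999, 0.045, 0.001], [-0.001, -0.002, -1.0]]
wrist_force: [-0.8, -0.3, 0.2]
gripper_width: 0.631
```

Emit:
arm_command(
  rows=[
    {"fingers":0,"travel":[0,0,0],"roll":0},
    {"fingers":0,"travel":[0,0,0],"roll":0},
    {"fingers":0,"travel":[0,0,0],"roll":0},
  ],
)

```text
time_s: 4.35
tcp_pos: [0.4424, 0.1579, 0.1107]
ee_rot: [[-0.045, -0.999, 0.0], [-0.999, 0.045, 0.0], [-0.0, -0.0, -1.0]]
wrist_force: [-0.9, -0.3, 0.2]
gripper_width: 0.356
```

Emit:
arm_command(
  rows=[
    {"fingers":36,"travel":[-0.4,0,0],"roll":0},
    {"fingers":36,"travel":[-0.4,0,0],"roll":0},
    {"fingers":0,"travel":[-0.4,0,0],"roll":0},
    {"fingers":0,"travel":[-0.4,0,0],"roll":0},
    {"fingers":0,"travel":[-0.4,0,0],"roll":0},
    {"fingers":0,"travel":[-0.4,0,0],"roll":0},
    {"fingers":0,"travel":[-0.4,0,0],"roll":0},
  ],
)

```text
time_s: 5.05
tcp_pos: [0.4426, 0.1618, 0.1105]
ee_rot: [[-0.045, -0.999, 0.0], [-0.999, 0.045, 0.0], [-0.0, -0.0, -1.0]]
wrist_force: [0.7, -0.1, -0.4]
gripper_width: 0.194
```

Emit:
arm_command(
  rows=[
    {"fingers":0,"travel":[0,0,-0.7],"roll":0},
    {"fingers":0,"travel":[0,0,-2],"roll":0},
    {"fingers":0,"travel":[0,0,-4],"roll":0},
    {"fingers":0,"travel":[0,0,-6.5],"roll":0},
    {"fingers":0,"travel":[0,0,-9],"roll":0},
    {"fingers":0,"travel":[0,0,-11.5],"roll":0},
    {"fingers":0,"travel":[0,0,-14],"roll":0},
    {"fingers":0,"travel":[0,0,-16],"roll":0},
    {"fingers":0,"travel":[0,0,-17],"roll":0},
    {"fingers":0,"travel":[0,0,-17],"roll":0},
  ],
)

```text
time_s: 6.05
tcp_pos: [0.4428, 0.1621, 0.2819]
ee_rot: [[-0.045, -0.999, 0.002], [-0.999, 0.045, 0.002], [-0.002, -0.002, -1.0]]
wrist_force: [-0.1, -0.2, -0.3]
gripper_width: 0.195
```

Emit:
arm_command(
  rows=[
    {"fingers":0,"travel":[2,-1.2,0],"roll":0},
    {"fingers":0,"travel":[5,-3.2,0],"roll":0},
    {"fingers":0,"travel":[8,-5.2,0],"roll":0},
    {"fingers":0,"travel":[11,-7.2,0],"roll":0},
    {"fingers":0,"travel":[14,-9.2,0],"roll":0},
    {"fingers":0,"travel":[17,-11,0],"roll":0},
    {"fingers":0,"travel":[20,-12.8,0],"roll":0},
    {"fingers":0,"travel":[22.5,-14.4,0],"roll":0},
    {"fingers":0,"travel":[24,-15.2,0],"roll":0},
    {"fingers":0,"travel":[24,-15.2,0],"roll":0},
  ],
)

```text
time_s: 7.05
tcp_pos: [0.5834, -0.0863, 0.2786]
ee_rot: [[-0.048, -0.999, -0.003], [-0.999, 0.048, -0.0], [0.0, 0.003, -1.0]]
wrist_force: [1.0, -0.2, -0.9]
gripper_width: 0.197
```

```bash
python3 - <<'E'
from w import *
s,p,d,C=shot('w2')
r=colour(p,d,C,'red'); r=colour(p,d,C,'yellow')
E
```

```text
t 7.05 tcp [ 0.5834 -0.0863  0.2786] yaw -92.75 w 0.197 F [ 1.  -0.2 -0.9]
red 1608 uv 314.5 304.7 med [ 0.583  -0.0922  0.2857] p5 [ 0.5759 -0.0937  0.2609] p95 [ 0.5906 -0.0886  0.3021]
yellow 970 uv 319.0 251.5 med [ 0.5786 -0.1191  0.1505] p5 [ 0.5689 -0.1336  0.1488] p95 [ 0.5955 -0.1087  0.3583]
```

View pics/w2.png

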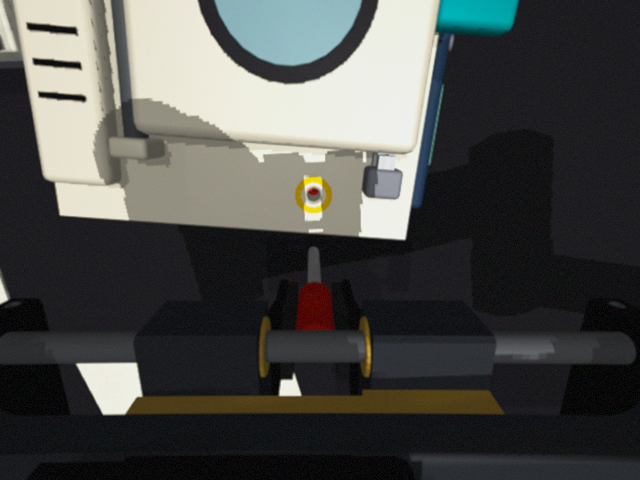

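Ring centre at about (313,194), rod tip at about (313,249), latch case at (383,180). I measure both in the same image.

```bash
python3 - <<'E'
from w import *
p=cv2.imread('pics/w2.png')[:,:,::-1].copy(); d=np.load('pics/w2.npy'); C=cam('wrist',sense())
m=mask(p,'yellow',(285,345,165,225)); c=max(cv2.findContours(m,cv2.RETR_EXTERNAL,cv2.CHAIN_APPROX_NONE)[0],key=cv2.contourArea)[:,0]
W=plane(C,c,.15)[:,:2]; q=cv2.fitEllipse(np.float32(W*1000)); print('ring',q, 'depth z',np.median(pts(C,np.argwhere(m)[:,::-1],d[m>0])[:,2]))
# shaft
for v in range(238,284,3):
    print(v,[int(x) for x in p[v,300:330].sum(1)//3], end=' ')
    u=np.arange(300,330); P=pts(C,np.c_[u,u*0+v],d[v,300:330]); k=P[:,2]>.17; print(u[k].min() if k.any() else None,u[k].max() if k.any() else None,P[k].mean(0).round(4) if k.any() else '')
s=sense(); R=np.array(s['ee_rot']); tip=s['tcp_pos']+R@[0,0,.0955]; print('pred tip',tip.round(4),proj(C,tip),'pred hole px',proj(C,[.584,-.121,.15]))
E
```

```text
ring ((581.9304809570312, -119.90670776367188), (29.727920532226562, 29.75217056274414), 107.00284576416016) depth z 0.15030680238655322
238 [21, 15, 17, 11, 16, 11, 10, 16, 15, 15, 18, 15, 19, 21, 16, 11, 14, 11, 16, 14, 14, 12, 20, 6, 10, 13, 18, 14, 16, 16] None None 
241 [15, 13, 14, 12, 16, 13, 14, 12, 12, 12, 9, 8, 17, 8, 16, 16, 17, 14, 17, 21, 17, 12, 14, 14, 16, 13, 16, 15, 11, 13] None None 
244 [18, 12, 11, 23, 13, 9, 8, 17, 19, 13, 13, 11, 10, 19, 12, 11, 18, 19, 17, 16, 17, 7, 18, 12, 19, 12, 15, 16, 16, 13] None None 
247 [13, 20, 21, 16, 19, 14, 17, 13, 13, 29, 45, 56, 63, 64, 65, 62, 50, 31, 15, 15, 12, 8, 10, 19, 16, 21, 14, 12, 18, 16] 311 316 [ 0.5832 -0.0873  0.1868]
250 [16, 10, 12, 10, 18, 16, 15, 16, 39, 63, 73, 72, 69, 72, 74, 77, 75, 70, 52, 24, 16, 16, 10, 5, 16, 8, 4, 11, 12, 10] 309 318 [ 0.5833 -0.0867  0.1919]
253 [12, 17, 7, 16, 18, 18, 14, 30, 51, 67, 67, 69, 74, 73, 75, 74, 74, 72, 67, 36, 24, 16, 8, 14, 12, 14, 7, 15, 14, 16] 308 318 [ 0.5836 -0.0865  0.1979]
256 [17, 15, 13, 13, 14, 16, 15, 30, 54, 68, 72, 71, 71, 71, 69, 73, 74, 74, 66, 44, 19, 6, 
[... 900 characters left out ...]
, 70, 74, 73, 71, 68, 73, 67, 69, 70, 64, 49, 36, 26, 23, 28, 26, 25, 26, 22, 24] 308 320 [ 0.583  -0.0864  0.2361]
277 [33, 26, 24, 27, 22, 28, 29, 45, 64, 70, 70, 73, 71, 72, 73, 67, 70, 70, 68, 66, 56, 34, 24, 19, 26, 30, 27, 28, 23, 23] 308 320 [ 0.5831 -0.0865  0.2409]
280 [29, 27, 28, 25, 21, 27, 26, 41, 65, 70, 72, 70, 71, 68, 68, 69, 70, 67, 68, 67, 62, 37, 20, 27, 25, 27, 25, 29, 25, 27] 308 320 [ 0.5831 -0.0866  0.2453]
283 [25, 29, 24, 26, 27, 28, 30, 39, 39, 39, 44, 38, 34, 28, 28, 29, 35, 33, 30, 41, 39, 37, 33, 30, 28, 28, 26, 25, 28, 27] 306 322 [ 0.5829 -0.0918  0.261 ]
pred tip [ 0.5827 -0.0852  0.1835] [[314.28089907 248.16356929]] pred hole px [[310.47412966 193.38407839]]
```

Emit:
arm_command(
  rows=[
    {"fingers":0,"travel":[1.5,0,0],"roll":0},
    {"fingers":0,"travel":[3,0,0],"roll":0},
    {"fingers":0,"travel":[3.65,0,0.5],"roll":0},
    {"fingers":0,"travel":[3.65,0,1.5],"roll":0},
    {"fingers":0,"travel":[3.65,0,1.7],"roll":0},
    {"fingers":0,"travel":[3.65,0,1.7],"roll":0},
    {"fingers":0,"travel":[3.65,0,1.7],"roll":0},
  ],
)

```text
time_s: 7.8
tcp_pos: [0.582, -0.121, 0.2636]
ee_rot: [[-0.045, -0.999, 0.0], [-0.999, 0.045, -0.0], [0.0, -0.0, -1.0]]
wrist_force: [1.0, -0.2, -0.8]
gripper_width: 0.198
```

```bash
python3 - <<'E'
from w import *
s,p,d,C=shot('w3')
m=mask(p,'yellow',(285,345,195,290)); c=max(cv2.findContours(m,cv2.RETR_EXTERNAL,cv2.CHAIN_APPROX_NONE)[0],key=cv2.contourArea)[:,0]
W=plane(C,c,.15)[:,:2]; print('ring',cv2.fitEllipse(np.float32(W*1000)))
for v in range(230,284,5):
    u=np.arange(295,335); P=pts(C,np.c_[u,u*0+v],d[v,295:335]); k=(P[:,2]>.157); print(v,u[k].min() if k.any() else None,u[k].max() if k.any() else None,P[k].mean(0).round(4) if k.any() else '')
print('px of rod-bottom-if-centred',proj(C,[.582,-.1199,.166]))
cv2.imwrite('pics/w3c.png',cv2.resize(p[190:300,260:370,::-1],None,fx=5,fy=5))
E
```

```text
t 7.8 tcp [ 0.582  -0.121   0.2636] yaw -92.57 w 0.198 F [ 1.  -0.2 -0.8]
ring ((582.4678955078125, -121.18458557128906), (27.47957992553711, 27.94183349609375), 84.94763946533203)
230 None None 
235 None None 
240 None None 
245 None None 
250 309 318 [ 0.5825 -0.1225  0.1767]
255 308 318 [ 0.5828 -0.1223  0.1869]
260 308 319 [ 0.5825 -0.1221  0.1962]
265 308 319 [ 0.5824 -0.1223  0.206 ]
270 308 319 [ 0.5824 -0.1224  0.2148]
275 308 320 [ 0.5821 -0.1222  0.2224]
280 299 320 [ 0.5818 -0.1281  0.2432]
px of rod-bottom-if-centred [[314.28732211 248.6430416 ]]
```

View pics/w3c.png

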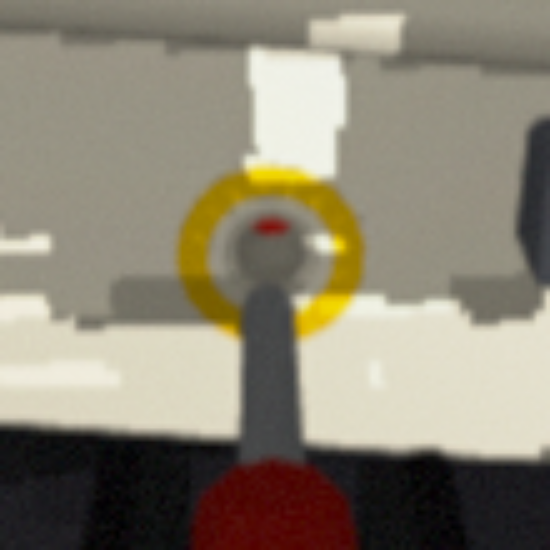

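Crop view: the rod tip at (268,285) sits just above the ring centred at (270,252), and the red plunger is visible at (270,225). The offset is about 1 mm in y, so I shift by that and descend in stages.

Emit:
arm_command(
  rows=[
    {"fingers":0,"travel":[0.1,0,0.5],"roll":0},
    {"fingers":0,"travel":[0.1,0,1.2],"roll":0},
    {"fingers":0,"travel":[0.1,0,1.8],"roll":0},
    {"fingers":0,"travel":[0.1,0,2.4],"roll":0},
    {"fingers":0,"travel":[0.1,0,3],"roll":0},
    {"fingers":0,"travel":[0.1,0,3.6],"roll":0},
    {"fingers":0,"travel":[0.1,0,4],"roll":0},
    {"fingers":0,"travel":[0.1,0,4],"roll":0},
  ],
)

```text
time_s: 8.65
tcp_pos: [0.5814, -0.1222, 0.2227]
ee_rot: [[-0.045, -0.999, -0.001], [-0.999, 0.045, 0.0], [0.0, 0.001, -1.0]]
wrist_force: [-1.3, 0.5, -0.3]
gripper_width: 0.203
```

Emit:
arm_command(
  rows=[
    {"fingers":0,"travel":[0,0,0.3],"roll":0},
    {"fingers":0,"travel":[0,0,0.6],"roll":0},
    {"fingers":0,"travel":[0,0,0.9],"roll":0},
    {"fingers":0,"travel":[0,0,1.2],"roll":0},
    {"fingers":0,"travel":[0,0,1.5],"roll":0},
    {"fingers":0,"travel":[0,0,1.7],"roll":0},
    {"fingers":0,"travel":[0,0,1.7],"roll":0},
  ],
)

```text
time_s: 9.35
tcp_pos: [0.582, -0.1223, 0.2064]
ee_rot: [[-0.045, -0.999, 0.0], [-0.999, 0.045, 0.0], [-0.0, -0.0, -1.0]]
wrist_force: [-0.8, 0.5, 1.3]
gripper_width: 0.198
```

Emit:
arm_command(
  rows=[
    {"fingers":0,"travel":[0,0,0.2],"roll":0},
    {"fingers":0,"travel":[0,0,0.3],"roll":0},
    {"fingers":0,"travel":[0,0,0.3],"roll":0},
  ],
)

```text
time_s: 9.65
tcp_pos: [0.5824, -0.1226, 0.2053]
ee_rot: [[-0.045, -0.999, 0.002], [-0.999, 0.045, -0.001], [0.001, -0.002, -1.0]]
wrist_force: [-0.8, -0.7, 9.1]
gripper_width: 0.197
```

Emit:
arm_command(
  rows=[
    {"fingers":0,"travel":[0,0,0.2],"roll":0},
    {"fingers":0,"travel":[0,0,0.2],"roll":0},
    {"fingers":0,"travel":[0,0,0.2],"roll":0},
  ],
)

```text
time_s: 9.95
tcp_pos: [0.5828, -0.1228, 0.2051]
ee_rot: [[-0.044, -0.999, 0.004], [-0.999, 0.044, -0.002], [0.002, -0.004, -1.0]]
wrist_force: [-2.8, 0.8, 14.3]
gripper_width: 0.197
```

On the hard stop: the force rises with no further travel, and the tip is 40 mm below the mouth. I release the rod and rise.

Emit:
arm_command(
  rows=[
    {"fingers":0,"travel":[0,0,-0.4],"roll":0},
    {"fingers":50,"travel":[0,0,-0.4],"roll":0},
    {"fingers":50,"travel":[0,0,-0.4],"roll":0},
    {"fingers":50,"travel":[0,0,-0.4],"roll":0},
    {"fingers":50,"travel":[0,0,-0.4],"roll":0},
    {"fingers":50,"travel":[0,0,-2],"roll":0},
    {"fingers":50,"travel":[0,0,-4],"roll":0},
    {"fingers":50,"travel":[0,0,-6.5],"roll":0},
    {"fingers":50,"travel":[0,0,-8],"roll":0},
    {"fingers":50,"travel":[0,0,-8],"roll":0},
  ],
)

```text
time_s: 10.95
tcp_pos: [0.583, -0.1224, 0.284]
ee_rot: [[-0.045, -0.999, 0.005], [-0.999, 0.045, -0.0], [0.0, -0.005, -1.0]]
wrist_force: [-0.3, -0.4, -0.5]
gripper_width: 0.502
```

```bash
python3 - <<'E'
from w import *
s,p,d,C=shot('w4')
r=colour(p,d,C,'red',(270,360,120,330))
P=r[2]; t=P[P[:,2]>np.percentile(P[:,2],95)-.004]; print(cv2.minEnclosingCircle(np.float32(t[:,:2]*1000)),t[:,2].mean())
r=colour(p,d,C,'teal')
if r: P=r[2]; t=P[abs(P[:,2]-.177)<.006]; print(len(t),cv2.minAreaRect(np.float32(t[:,:2]*1000)))
E
```

```text
t 10.95 tcp [ 0.583  -0.1224  0.284 ] yaw -92.59 w 0.502 F [-0.3 -0.4 -0.5]
red 933 uv 316.2 262.9 med [ 0.5819 -0.1253  0.2285] p5 [ 0.5751 -0.1291  0.1931] p95 [ 0.589  -0.1137  0.2301]
((582.28662109375, -120.6452407836914), 8.893511772155762) 0.22920299842734596
teal 3625 uv 471.1 68.2 med [ 0.4727 -0.2411  0.1763] p5 [ 0.4507 -0.2549  0.1719] p95 [ 0.4942 -0.2274  0.1777]
3483 ((472.5133056640625, -241.51382446289062), (30.099842071533203, 48.919044494628906), 82.57030487060547)
```

View pics/w4.png

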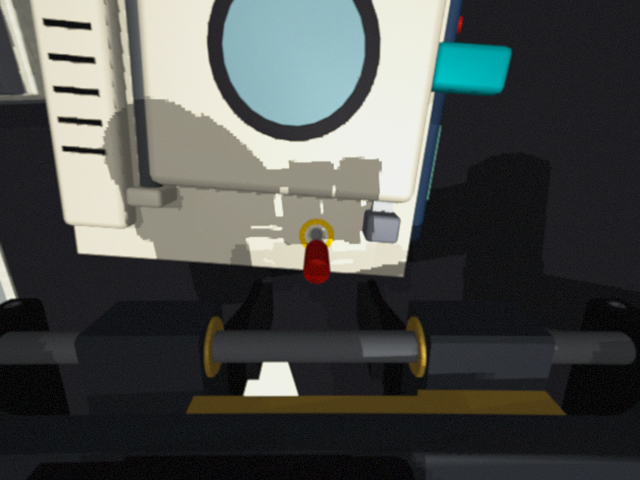

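Rod stands upright in the ring: its top is at about 0.229 m, so the tip is about 40 mm deep. The teal grip at (472,68) measures 30 x 49 mm and gives a machine yaw of −7.4°. I move over it.

Emit:
arm_command(
  rows=[
    {"fingers":80,"travel":[0.5,0.5,-0.5],"roll":8},
    {"fingers":80,"travel":[2,2,-1],"roll":16},
    {"fingers":80,"travel":[4,4,-1],"roll":24},
    {"fingers":80,"travel":[6,6,-1],"roll":32},
    {"fingers":80,"travel":[8,8,-1],"roll":40},
    {"fingers":80,"travel":[10,9.5,-1],"roll":48},
    {"fingers":80,"travel":[11.5,10.5,-0.5],"roll":56},
    {"fingers":80,"travel":[12.3,11.1,0],"roll":64},
    {"fingers":80,"travel":[12.3,11.1,0],"roll":72},
    {"fingers":80,"travel":[12.3,11.1,0],"roll":80},
  ],
)

```text
time_s: 12.0
tcp_pos: [0.4642, -0.2402, 0.2795]
ee_rot: [[-0.993, -0.122, -0.003], [-0.122, 0.993, 0.001], [0.003, 0.002, -1.0]]
wrist_force: [0.6, -0.3, -0.2]
gripper_width: 0.798
```

Emit:
arm_command(
  rows=[
    {"fingers":80,"travel":[0,0,0],"roll":8},
    {"fingers":80,"travel":[0,0,0],"roll":14.8},
    {"fingers":80,"travel":[0,0,0],"roll":14.8},
    {"fingers":80,"travel":[0,0,0],"roll":14.8},
  ],
)

```text
time_s: 12.4
tcp_pos: [0.4649, -0.24, 0.2804]
ee_rot: [[-0.992, 0.126, -0.002], [0.126, 0.992, 0.001], [0.002, 0.0, -1.0]]
wrist_force: [0.9, 0.2, 0.2]
gripper_width: 0.799
```

```bash
python3 - <<'E'
from w import *
s,p,d,C=shot('w5'); R=np.array(s['ee_rot'])
r=colour(p,d,C,'teal'); P=r[2]; t=P[abs(P[:,2]-.177)<.006]; q=cv2.minAreaRect(np.float32(t[:,:2]*1000)); print(len(t),q,t[:,2].mean())
g=np.r_[np.array(q[0])/1000,.168]; print('grip rect centre minus tcp in tool axes',R.T@(g-s['tcp_pos']))
E
```

```text
t 12.4 tcp [ 0.4649 -0.24    0.2804] yaw 172.74 w 0.799 F [0.9 0.2 0.2]
teal 2354 uv 313.9 249.0 med [ 0.4685 -0.2414  0.1759] p5 [ 0.4475 -0.2547  0.1709] p95 [ 0.493  -0.228   0.1772]
2233 ((471.77093505859375, -241.43902587890625), (29.78432273864746, 50.73411560058594), 83.53752899169922) 0.17572384723863238
grip rect centre minus tcp in tool axes [-0.00725083 -0.00064191  0.11240876]
```

View pics/w5.png

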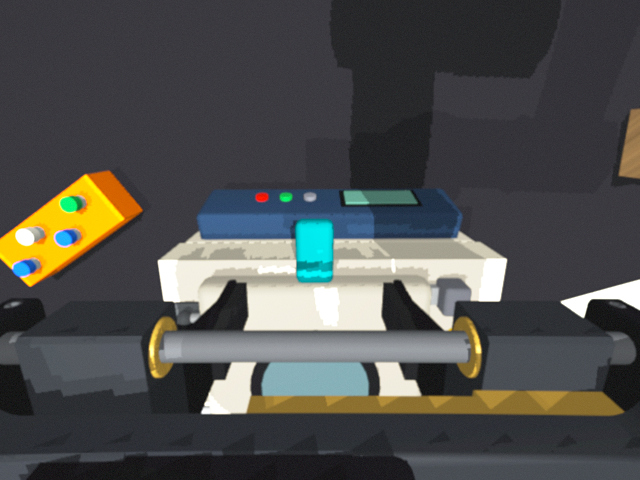

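The teal tongue at (314,250) lies centred between the fingers, so I descend and pinch it.

Emit:
arm_command(
  rows=[
    {"fingers":70,"travel":[-0.2,0,2],"roll":0},
    {"fingers":60,"travel":[-0.2,0,5],"roll":0},
    {"fingers":60,"travel":[-0.2,0,8],"roll":0},
    {"fingers":60,"travel":[-0.2,0,10.5],"roll":0},
    {"fingers":60,"travel":[-0.2,0,11.2],"roll":0},
    {"fingers":60,"travel":[-0.2,0,11.2],"roll":0},
    {"fingers":0,"travel":[-0.2,0,11.2],"roll":0},
    {"fingers":0,"travel":[-0.2,0,11.2],"roll":0},
    {"fingers":0,"travel":[-0.2,0,11.2],"roll":0},
    {"fingers":0,"travel":[-0.2,0,11.2],"roll":0},
  ],
)

```text
time_s: 13.45
tcp_pos: [0.4677, -0.2406, 0.1705]
ee_rot: [[-0.992, 0.128, 0.002], [0.128, 0.992, -0.001], [-0.002, -0.001, -1.0]]
wrist_force: [0.5, 0.9, 1.5]
gripper_width: 0.343
```

Emit:
arm_command(
  rows=[
    {"fingers":0,"travel":[0,0,0],"roll":0},
    {"fingers":0,"travel":[0,0,0],"roll":0},
  ],
)

```text
time_s: 13.65
tcp_pos: [0.4677, -0.2406, 0.1705]
ee_rot: [[-0.992, 0.128, 0.001], [0.128, 0.992, -0.001], [-0.001, -0.001, -1.0]]
wrist_force: [-1.4, -0.3, 4.6]
gripper_width: 0.341
```

The tongue is pinched: the opening reads 29.7 mm. I start along the arc.

Emit:
arm_command(
  rows=[
    {"fingers":0,"travel":[0,0,-0.9],"roll":0},
    {"fingers":0,"travel":[-0.1,0,-2.3],"roll":0},
    {"fingers":0,"travel":[-0.25,0,-3.4],"roll":0},
    {"fingers":0,"travel":[-0.45,0,-4.6],"roll":0},
    {"fingers":0,"travel":[-0.7,0,-5.7],"roll":0},
    {"fingers":0,"travel":[-1,0,-6.8],"roll":0},
    {"fingers":0,"travel":[-1,0,-6.8],"roll":0},
  ],
)

```text
time_s: 14.35
tcp_pos: [0.4776, -0.2418, 0.2387]
ee_rot: [[-0.992, 0.129, 0.001], [0.129, 0.992, -0.0], [-0.001, -0.0, -1.0]]
wrist_force: [0.8, -3.8, -4.8]
gripper_width: 0.342
```

```bash
python3 - <<'E'
from w import *
s,p,d,C=shot('w6'); tcp=np.array(s['tcp_pos'])
e=np.array([.9917,-.1288]); H=np.array([.467,-.2403])+.23*e
v=np.r_[(H-tcp[:2])@e,tcp[2]-.168]; print('tcp about hinge r',np.hypot(*v),'angle',np.arctan2(v[1],v[0]))
r=colour(p,d,C,'teal',(250,380,200,300)); P=r[2]; A=np.c_[(P[:,:2]-H)@e,P[:,2]]; print('teal range',np.percentile(A,[5,95],axis=0))
k=A[:,1]>np.median(A[:,1])-.02; print('slope',np.polyfit(A[:,0],A[:,1],1))
E
```

```text
t 14.35 tcp [ 0.4776 -0.2418  0.2387] yaw 172.6 w 0.342 F [ 0.8 -3.8 -4.8]
tcp about hinge r 0.23046198686801736 angle 0.31197546727341474
teal 1956 uv 314.3 284.2 med [ 0.4609 -0.2401  0.2455] p5 [ 0.4567 -0.253   0.2371] p95 [ 0.4673 -0.2276  0.2482]
teal range [[-0.23986444  0.23708085]
 [-0.22971998  0.24818447]]
slope [0.76276058 0.42394161]
```

View pics/w6.png

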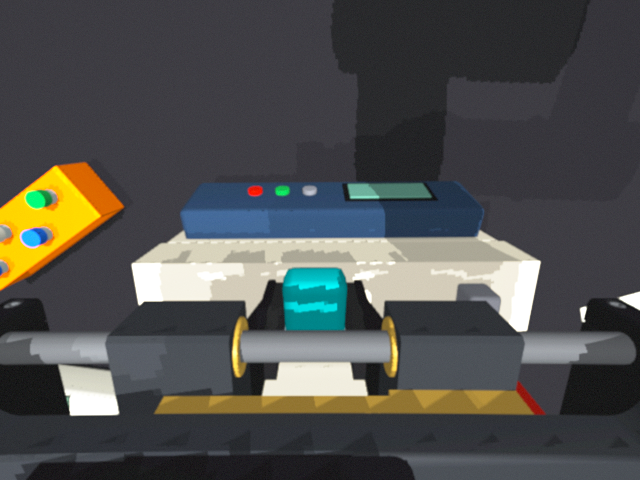

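The wrist view shows the tongue at (315,298) held between the pads and the lid up about 0.30 rad, on the expected radius. I continue along the arc.

Emit:
arm_command(
  rows=[
    {"fingers":0,"travel":[-0.35,0,-1],"roll":0},
    {"fingers":0,"travel":[-0.7,0,-1.9],"roll":0},
    {"fingers":0,"travel":[-1.2,0,-2.95],"roll":0},
    {"fingers":0,"travel":[-1.7,0,-4],"roll":0},
    {"fingers":0,"travel":[-2.3,0,-5],"roll":0},
    {"fingers":0,"travel":[-2.9,0,-5.95],"roll":0},
    {"fingers":0,"travel":[-3.25,0,-6.4],"roll":0},
    {"fingers":0,"travel":[-3.6,0,-6.9],"roll":0},
    {"fingers":0,"travel":[-3.6,0,-6.9],"roll":0},
  ],
)

```text
time_s: 15.3
tcp_pos: [0.5128, -0.2461, 0.3077]
ee_rot: [[-0.992, 0.129, 0.0], [0.129, 0.992, 0.0], [-0.0, 0.0, -1.0]]
wrist_force: [-2.9, 0.0, 0.3]
gripper_width: 0.342
```

```bash
cat > a.py <<'E'
from w import *
s,p,d,C=shot('wa'); tcp=np.array(s['tcp_pos'])
e=np.array([.9917,-.1288]); H=np.array([.467,-.2403])+.23*e
v=np.r_[(H-tcp[:2])@e,tcp[2]-.168]; print('r',np.hypot(*v),'angle',np.arctan2(v[1],v[0]))
r=colour(p,d,C,'teal',(250,380,200,320)); P=r[2]; A=np.c_[(P[:,:2]-H)@e,P[:,2]-.168]
def f(t): # residual: inside tongue box boundary; top face z'=9mm, end face x'=-.25
    x=A[:,0]*np.cos(t)-A[:,1]*np.sin(t); z=A[:,0]*np.sin(t)+A[:,1]*np.cos(t)
    return np.median(np.minimum(abs(z-.009),abs(x+.25)))
T=np.arange(.2,.9,.005); print('lid from teal',T[np.argmin([f(t) for t in T])],min(f(t) for t in T))
E
python3 a.py
```

```text
t 15.3 tcp [ 0.5128 -0.2461  0.3077] yaw 172.61 w 0.342 F [-2.9  0.   0.3]
r 0.23088816203271162 angle 0.6499361461555587
teal 2956 uv 314.5 295.4 med [ 0.4994 -0.245   0.3164] p5 [ 0.4925 -0.2577  0.3103] p95 [ 0.5143 -0.2325  0.3203]
lid from teal 0.6300000000000003 0.0006494914018166098
```

Emit:
arm_command(
  rows=[
    {"fingers":0,"travel":[-0.35,0,-0.45],"roll":0},
    {"fingers":0,"travel":[-0.7,0,-0.9],"roll":0},
    {"fingers":0,"travel":[-1,0,-1.25],"roll":0},
    {"fingers":0,"travel":[-1.3,0,-1.55],"roll":0},
    {"fingers":0,"travel":[-1.3,0,-1.55],"roll":0},
    {"fingers":0,"travel":[-1.3,0,-1.55],"roll":0},
    {"fingers":0,"travel":[-1.3,0,-1.55],"roll":0},
  ],
)

```text
time_s: 16.05
tcp_pos: [0.5259, -0.2478, 0.3231]
ee_rot: [[-0.992, 0.129, 0.001], [0.129, 0.992, 0.0], [-0.001, 0.0, -1.0]]
wrist_force: [-4.6, 1.8, 3.2]
gripper_width: 0.342
```

```bash
python3 a.py
```

```text
t 16.05 tcp [ 0.5259 -0.2478  0.3231] yaw 172.62 w 0.342 F [-4.6  1.8  3.2]
r 0.23060643132125458 angle 0.7377080659447808
teal 2912 uv 314.4 295.5 med [ 0.5123 -0.2466  0.3326] p5 [ 0.5053 -0.2592  0.3263] p95 [ 0.5274 -0.2342  0.3365]
lid from teal 0.7150000000000005 0.0006720926884951793
```

Past balance: the lid is at about 0.72 rad and the force now pulls upward. I ease it back to about 0.53 rad along the arc.

Emit:
arm_command(
  rows=[
    {"fingers":0,"travel":[0.3,0,0.35],"roll":0},
    {"fingers":0,"travel":[0.6,0,0.75],"roll":0},
    {"fingers":0,"travel":[0.95,0,1.15],"roll":0},
    {"fingers":0,"travel":[1.25,0,1.55],"roll":0},
    {"fingers":0,"travel":[1.55,0,2],"roll":0},
    {"fingers":0,"travel":[1.85,0,2.4],"roll":0},
    {"fingers":0,"travel":[2.15,0,2.8],"roll":0},
    {"fingers":0,"travel":[2.4,0,3.2],"roll":0},
    {"fingers":0,"travel":[2.65,0,3.55],"roll":0},
    {"fingers":0,"travel":[2.65,0,3.55],"roll":0},
  ],
)

```text
time_s: 17.1
tcp_pos: [0.4997, -0.2445, 0.286]
ee_rot: [[-0.992, 0.129, 0.001], [0.129, 0.992, 0.0], [-0.001, 0.0, -1.0]]
wrist_force: [-1.3, 0.7, 2.7]
gripper_width: 0.342
```

Emit:
arm_command(
  rows=[
    {"fingers":0,"travel":[0,0,0],"roll":0},
    {"fingers":0,"travel":[0,0,0],"roll":0},
    {"fingers":0,"travel":[0,0,0],"roll":0},
    {"fingers":0,"travel":[0,0,0],"roll":0},
    {"fingers":0,"travel":[0,0,0],"roll":0},
  ],
)

```text
time_s: 17.6
tcp_pos: [0.5, -0.2446, 0.2865]
ee_rot: [[-0.992, 0.129, 0.001], [0.129, 0.992, -0.0], [-0.001, 0.0, -1.0]]
wrist_force: [-1.4, 0.3, 0.1]
gripper_width: 0.342
```

```bash
python3 a.py; python3 - <<'E'
from h import *
p,d=capture('side'); cv2.imwrite('pics/side1.png',p[120:330,230:510,::-1].repeat(2,0).repeat(2,1))
p,d=capture('top'); C=cam('top')
for k,roi in (('red',(340,375,220,260)),):
    m=mask(p,k,roi); v,u=np.nonzero(m); print(k,len(u),np.median(pts(C,np.c_[u,v],d[v,u]),0) if len(u) else '')
E
```

```text
t 17.6 tcp [ 0.5    -0.2446  0.2865] yaw 172.6 w 0.342 F [-1.4  0.3  0.1]
r 0.22966177580452715 angle 0.5418995563096949
teal 3215 uv 314.3 293.3 med [ 0.4858 -0.2434  0.2941] p5 [ 0.4783 -0.2563  0.2878] p95 [ 0.5018 -0.2308  0.2981]
lid from teal 0.5200000000000002 0.0005766015208374942
red 0
```

View pics/side1.png

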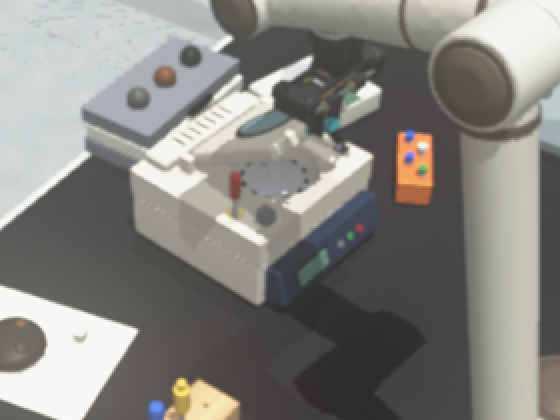

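The side view shows the lid raised and held by the gripper, and the red rod standing in the ring at (236,190). The drivers, the rack and the stone are where they were. Everything is still, so I hand in.

```bash
python3 -c "
from station import *
print(finish_job())"
```

```text
the job is handed in; nothing more can be done
None
```

The job was handed in at about 18 s of the 64 s allowed; the station gave no verdict.

- **Release rod:** I pushed it down the release hole until it hit the hard stop, with about 14 N on the wrist and no further travel. After I let go, its top measured about 0.229 m, which puts the tip about 40 mm deep. The last side picture shows it standing in the ring, clear of the lid and the gripper.
- **Lid past balance:** Pinched by its grip, the lid went to about 0.72 rad by both arm pose and camera. The wrist force changed from weight to upward lift there, as expected past the balance point.
- **Final hold:** I eased it back and am holding it at about 0.52–0.54 rad, inside the 0.43–0.625 band. The arm was steady and the grip opening constant at about 29.7 mm.
- **Bystanders:** Those in the last side picture (drivers, tube rack, stone, scale cube) looked unmoved. The jar, dish and loupe were outside that crop, but the arm did not go near them.

**Check that found nothing:** my last colour search for the rod in the top camera returned no pixels. I did not look into why, so the rod's final state rests on the side picture and the earlier wrist measurement.

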